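# Hold the pull-out inspection lens over a sample jar

## Robot

A 6-joint arm with a two-finger parallel gripper is mounted at the origin on the work surface. World frame = base frame: x ahead of the robot, y to its left, z up, the work surface at z = 0. Lengths are in m, angles in rad, forces in N, time in s.
With the tool pointing down it reaches from about 0.225 to 0.875 m from the base axis. Payload 3.4 kg.
Tool frame: the origin (TCP) lies between the finger pads; the fingertips stand 11 mm ahead of it and the grasp point (between the pads) lies 8 mm behind it; z points along the fingers, y is the line along which they close (so a half turn about z gives the same grasp; the last joint's range is limited). The gripper opens to 85 mm and grips with 20 to 120 N. Pads are 22 mm wide; open, the fingers measure 114 mm over their backs; the gripper's body (76 mm by 85 mm) begins 54 mm behind the grasp point. The pads swing forward as they close: fully open they stand 13 mm farther back than shut.
Start: joints at [-1.392, 0.276, 1.505, -0, 1.361, -0.121], TCP at [0.17, -0.549, 0.242] pointing down, gripper open.
Joint ranges: [-2.89, 2.89], [-0.75, 2.08], [0.22, 2.7], [-1.18, 4.32], [0.11, 2.71], [-2.7, 2.7]. Speed limits (rad/s): [2.57, 2.57, 3.14, 3.14, 3.14, 3.14].

## Interface

Orientations are given as a unit quaternion [w, x, y, z].
In Python, from rig import manip, imaging gives the robot as it stands. The module is installed in compiled form; this text tells all that it offers.
- The arm moves only by the tool jog_arm, never from a script. Its argument "deltas" is one flat list of numbers, 7 for each row, row after row: the turn, a rotation vector about the world's x, y, z in degrees, then the shift along the world's x, y, z in mm, then the opening, from 0 (shut) to 1 (fully open). In form: [ax, ay, az, tx, ty, tz, gripper, ax, ay, az, tx, ty, tz, gripper, ...]. A call has 1 to 20 rows; each row is the pose to reach, as a shift and turn from the pose commanded when the call began; what a row does not reach only later rows make up. A row lasts 1/10 s, in which the tool goes at most 50 mm and 8.59 degrees, less where a joint would pass 70% of its speed; a pose out of reach is approached as far as the arm can. A call with a gripper value outside its range is refused whole. The fingers move at their own pace and stop on an object; "grip_force" is the grip in N (left out, the last holds). Time passes only in rows, so rows that repeat a pose let the fingers close. It gives the time, the measured TCP pose, the force, the opening and the grip force at its end, in the units of the state.
- manip.get_state(): the state, without advancing time (a new reading comes with each control period).
- imaging.get_image(name): name is "scene" or "top" or "wrist"; returns the picture (480x640x3 uint8, blue, green, red); there is no depth.
- imaging.calibration(name): a dict with "mtx" (3x3 intrinsics, pixels), "cam_to_world" (4x4, takes a point from camera to world coordinates). Camera axes: x right, y down, z forward; pixel columns grow to the right and rows downward; lengths in m; the calibration is good to about 2 mm. A picture is of the moment at which its call begins: read the wrist's pose just before it. calibration takes no time and is no camera call; for the wrist camera it gives the pose at the moment of the call.
- manip.sign_off(): hands the job in; it is judged then, once.
The state is a dict: "clock": time; "qpos": joint angles; "qd": joint speeds; "effort": joint torques, N m; "position": TCP position; "ee_rot": TCP orientation; "contact_force": force on the tool from outside, world axes, zero at the start; "moment": the same for the moment, N m; "width": finger opening in m; "gripper_force": force on a finger pad.
Only numpy, scipy, OpenCV 4.12 (cv2) and the standard library are available. Lean on these libraries where they do the work, as an engineer would, in place of code of your own. Each camera call takes 0.05 s, during which the arm holds its last target. There are 200 camera calls.

## Task

Stand the smallest jar upright in the middle of the narrow post of the inspection stand and let go of it. Then pinch the grip of the pull-out lens arm so that the lock button on its side is squeezed in, draw the arm out until its pointer stands at the long middle mark of the scale, and finish holding it still there with the button squeezed: the arm springs back if let go. Leave everything else on the table where it is.

Things in the scene. Friction and masses are not known exactly. Their poses are not given: they have to be found in the camera images.
- sample_mid (a point): Centre (half-way up) of the sample, the smallest jar on the table: a loose upright round screw-cap jar, 40 mm diameter, 60 mm tall, about 90 g. It starts standing on the table to the left.
- stand_top (a point): Centre of the top face of the stand's round pad, 34 mm diameter, 80 mm above the table, on a narrow fixed post 18 mm thick. x is the direction in which the lens arm draws out; z up. On its -y side, 72 to 102 mm from the post's axis, stands the flat white scale plate, 84 mm long along x, its top 130 mm above the table.
- zero_mark (a point): Middle of the long mark on top of the scale plate, 130 mm above the table: the one black line that crosses the full 30 mm width of the plate; shorter lines stand every 12 mm either side. Axes as the stand: x is the draw-out direction.
- pointer (a point): Lower tip of the dark pointer blade that hangs from the -y side of the lens frame, 135 mm above the table; moves with the lens arm and passes 5 mm above the scale plate. It is at the mark when its x in the mark's axes is 0 (the lens, underside 175 mm above the table, is then centred over the post).
- grip (a point): Centre of the arm's upright white grip block, 245 mm above the table: 32 mm long (x), 28 mm thick (y -14 to +14 mm), from 205 to 275 mm high, free above. In the middle of its -y face the round steel lock button (22 mm diameter) stands out to y = -26 mm at rest (40 mm across in all), to y = -18 mm squeezed fully in (32 mm across). x is the draw-out direction.
- lens_arm: The telescoping lens arm: white grip, round lens frame (78 mm across, centred 75 mm ahead of the grip), pointer. Origin on its tube's axis, 65 mm below the grip's centre; x is the level draw-out direction, z up. Starts locked at home; slides out up to 190 mm, the mark needs 110 to 160. A spring pulls it home: 2.4 N at home, 1.2 N more per 100 mm drawn.
- lock_button (a joint): Travel of the lock button into the grip (m): 0 at rest, 0.008 fully in. A spring pushes back with 1.5 N at rest, 5.5 N fully in. Up to about 0.0035 the lock blocks the arm at home; from 0.004 the arm is free.
- big_jar: Bystander: larger jar, 66 mm diameter, 100 mm tall; origin under its centre.
- tall_bottle: Bystander: bottle, 60 mm diameter, 170 mm tall; origin under its centre.
- carton_a: Bystander: cardboard carton 90 x 60 x 110 mm tall; origin under its centre.
- carton_b: Bystander: cardboard carton 70 x 100 x 70 mm tall; origin under its centre.
- tape_roll: Bystander: tape roll lying flat, 90 mm diameter, 24 mm tall; origin under its centre.
- pen: Bystander: thick marker pen lying flat, 120 x 14 mm, 14 mm tall; origin under its centre.
Things that resemble listed ones, but are neither listed nor needed, are in the scene too. What is shaped like the part that bears sample_mid but blue or brown is not meant.

How it is judged:
By the outcome, as a careful person would: the job done as asked, in the order asked, and still so for the second after the job is handed in, while the arm keeps its last pose, push and grip.
It also fails if it takes over 54 s, if anything falls off the work surface, if the arm or the gripper's body presses on something with over 40 N, if the wrist force passes 120 N, or if a joint passes its speed limit or range.

## Working session

There is one attempt and no reset: what is moved stays moved. The work goes in short steps, Python scripts to look and compute and a tool call to move; the robot and the scene stay as the last step left them, time stands still between calls to the robot, and variables do not carry over. Pictures are saved under pics/ and viewed, at most 10 in all, crops included, and the job is handed in when it is done.

Besides the shell and the picture viewer there is one more tool, called by a JSON object that holds its "api" and its "payload", one argument or row to a line. jog_arm: Moves the arm, as the interface text tells. Its arguments: {"type":"object","properties":{"deltas":{"type":"array"},"grip_force":{"type":"number"}},"required":["deltas"]}

```bash
mkdir -p pics
python3 - <<'E'
from rig import manip, imaging
import cv2, numpy as np
for n in("scene","top"):
    im=imaging.get_image(n); cv2.imwrite(f"pics/{n}0.png",im)
    c=imaging.calibration(n); print(n,np.round(c["mtx"],1).tolist(),np.round(c["cam_to_world"],3).tolist())
s=manip.get_state();print(s["clock"],s["position"],s["ee_rot"],s["width"])
E
```

```text
scene [[577.1, 0.0, 321.3], [0.0, 577.1, 242.3], [0.0, 0.0, 1.0]] [[0.017, 0.83, -0.558, 1.299], [1.0, -0.01, 0.016, 0.1], [0.007, -0.558, -0.83, 1.21], [0.0, 0.0, 0.0, 1.0]]
top [[459.7, 0.0, 316.1], [0.0, 459.7, 241.5], [0.0, 0.0, 1.0]] [[0.012, -0.988, 0.154, 0.449], [-1.0, -0.01, 0.017, 0.116], [-0.015, -0.154, -0.988, 1.007], [0.0, 0.0, 0.0, 1.0]]
0.1 [ 0.16974209 -0.548902    0.24150681] [-8.34558635e-04  9.88786394e-01  1.49334421e-01 -1.87632911e-05] 0.08544927280551373
```

View pics/scene0.png

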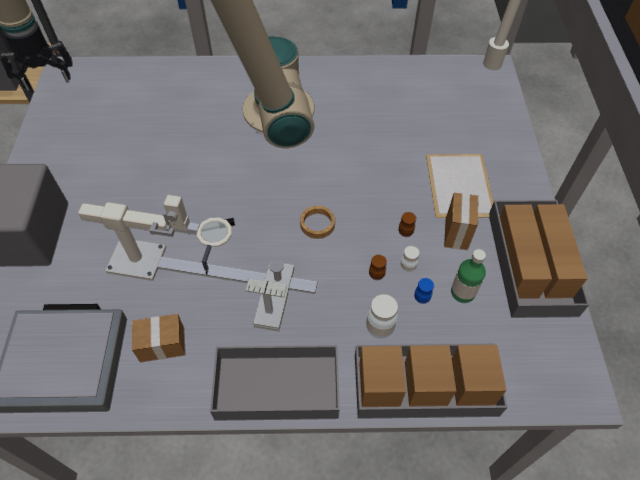

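View pics/top0.png

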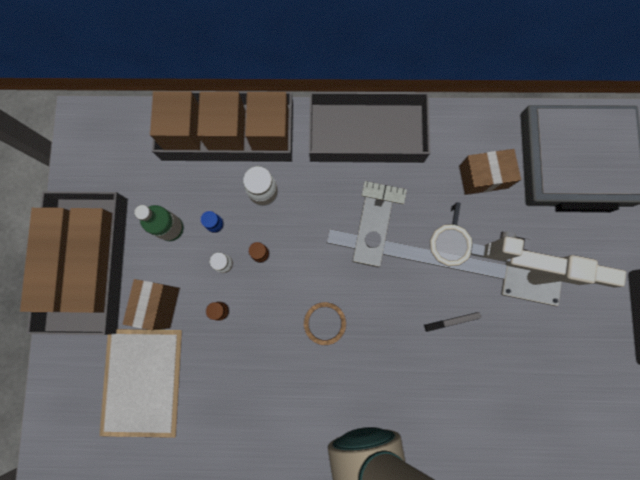

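The scene view shows the white small jar at (411,258), the post at (277,268) and the grip at (175,212). In the top view they are at (221,262), (373,240) and (508,247), with the scale at (384,192). Draw-out runs left in the top view, so about world +y. Next I'll zoom in.

```bash
cat > h.py <<'E'
import numpy as np, cv2
from rig import manip, imaging
def ray(n,uv,c=None):
    c=c or imaging.calibration(n);T=np.array(c["cam_to_world"])
    d=np.linalg.inv(c["mtx"])@np.array([uv[0],uv[1],1.]);return T[:3,3],T[:3,:3]@d
def plane(n,uv,z,c=None):
    o,d=ray(n,uv,c);return o+d*(z-o[2])/d[2]
def proj(n,p,c=None):
    c=c or imaging.calibration(n);T=np.linalg.inv(np.array(c["cam_to_world"]))
    q=np.array(c["mtx"])@(T[:3,:3]@np.array(p)+T[:3,3]);return q[:2]/q[2]
E
python3 - <<'E'
from h import *
t=cv2.imread("pics/top0.png");s=cv2.imread("pics/scene0.png")
a=cv2.resize(t[170:290,340:540],None,fx=4,fy=4,interpolation=cv2.INTER_CUBIC)
cv2.imwrite("pics/ctop.png",a)
b=cv2.resize(s[180:330,140:330],None,fx=4,fy=4,interpolation=cv2.INTER_CUBIC)
cv2.imwrite("pics/cscene.png",b)
for n,im,z,r in(("top",t,.06,(200,240,245,280)),("scene",s,.06,(398,245,425,272))):
    x0,y0,x1,y1=r;c=im[y0:y1,x0:x1];m=(c.min(2)>170).astype(np.uint8)
    k=max(cv2.findContours(m,0,1)[0],key=cv2.contourArea);(e,R)=cv2.minEnclosingCircle(k);x,y,w,h=cv2.boundingRect(k)
    print(n,e,R,(x+x0,y+y0,w,h),plane(n,(e[0]+x0,e[1]+y0),z))
print(plane("top",(373,240),.08),plane("top",(508,247),.275))
E
```

```text
top (17.75, 20.625) 7.87113094329834 (211, 253, 15, 16) [0.55364074 0.33615214 0.06      ]
scene (13.5, 6.5) 6.96429443359375 (405, 246, 14, 12) [0.55494091 0.33605043 0.06      ]
[0.59706316 0.01578039 0.08      ] [ 0.55664181 -0.17861193  0.275     ]
```

View pics/ctop.png

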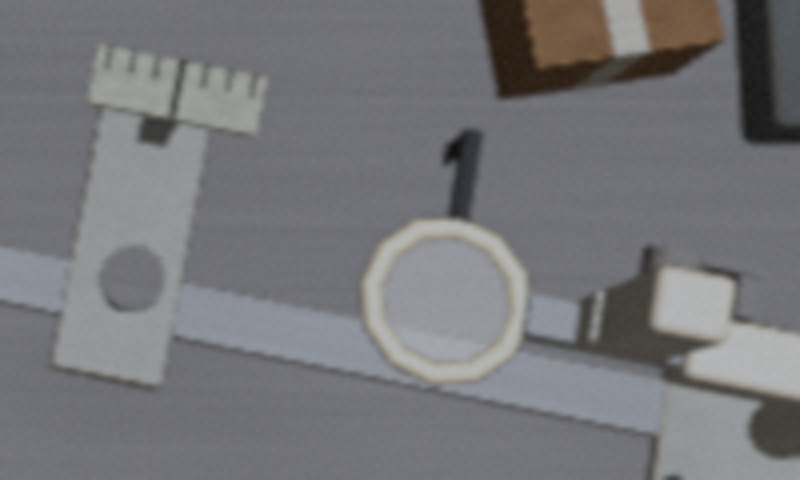

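View pics/cscene.png

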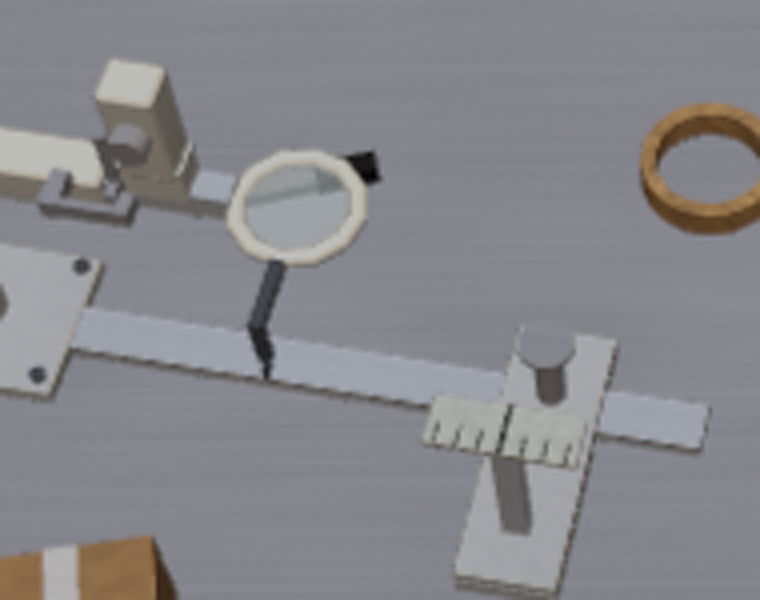

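The top crop shows the pad at (131,279), the long mark from (182,62) to (175,118), the grip's top face at (693,302) and the lens ring at (445,300). In the scene crop the same points are the pad at (547,347), the mark centre at (505,429), the pointer tip at (267,377) and the grip top at (132,83).

Run:
```python
from h import *
T=lambda x,y:(340+(x+.5)/4-.5,170+(y+.5)/4-.5)
S=lambda x,y:(140+(x+.5)/4-.5,180+(y+.5)/4-.5)
np.set_printoptions(precision=4,suppress=True)
for nm,z,t,s in(("pad",.08,(131,279),(547,347)),("mark",.13,(178.5,90),(505.5,429)),("tip",.135,(446,165),(267,377)),("grip",.275,(693,302),(132,83)),("lens",.19,(445,300),(298,207))):
    print(nm,plane("top",T(*t),z),plane("scene",S(*s),z))
for a,b,n,f in(((182,62),(175,118),"top",T),((511,405),(500,453),"scene",S)):
    d=plane(n,f(*b),.13)-plane(n,f(*a),.13);print("mark line",d,np.degrees(np.arctan2(d[1],d[0])))
# rail upper edge top view
for a,b in(((185,285),(380,322)),((175,335),(655,432))):
    d=plane("top",T(*b),.005)-plane("top",T(*a),.005);print("rail",d,np.degrees(np.arctan2(-d[1],-d[0]) if 0 else np.arctan2(-d[1],-d[0])))
d=plane("top",T(258,134),.13)-plane("top",T(90,101),.13);print(np.degrees(np.arctan2(-d[1],-d[0])))
```

```text
pad [0.5983 0.017  0.08  ] [0.6046 0.0174 0.08  ]
mark [ 0.6843 -0.0015  0.13  ] [0.6866 0.0002 0.13  ]
tip [ 0.6467 -0.1293  0.135 ] [ 0.6555 -0.1293  0.135 ]
grip [ 0.5598 -0.1865  0.275 ] [ 0.5633 -0.1847  0.275 ]
lens [ 0.5724 -0.1114  0.19  ] [ 0.5821 -0.1108  0.19  ]
mark line [-0.0283  0.0037  0.    ] 172.51183002338027
mark line [ 0.0294 -0.0048  0.    ] -9.311959197531822
rail [-0.0195 -0.1064  0.    ] 79.62986446305432
rail [-0.0503 -0.2589  0.    ] 79.00886225376141
79.01549002907107
```

Draw direction is about 79° from world x and the jar is at (0.554, 0.336). I'll hover over the stand on the way there to refine the pad position with the wrist camera.

{"api": "jog_arm", "payload": {
  "deltas": [0,0,8,0,0,50,1,0,0,16,20,30,90,1,0,0,24,430,566,160,1,0,0,32,430,566,160,1,0,0,40,430,566,160,1,0,0,48,430,566,160,1,0,0,56,430,566,160,1,0,0,62,430,566,160,1,0,0,62,430,566,160,1,0,0,62,430,566,160,1,0,0,62,430,566,160,1,0,0,62,430,566,160,1,0,0,62,430,566,160,1,0,0,62,430,566,160,1,0,0,62,430,566,160,1,0,0,62,430,566,160,1,0,0,62,430,566,160,1,0,0,62,430,566,160,1,0,0,62,430,566,160,1,0,0,62,430,566,160,1]
}}

```text
clock: 2.1
position: [0.599, 0.0154, 0.4025]
ee_rot: [0.0, 0.771, 0.637, -0.0]
contact_force: [-0.3, 1.0, -0.3]
width: 0.0851
gripper_force: 0.0
```

Run:
```python
from h import *
import json
s=manip.get_state();print(s["clock"],s["position"],s["ee_rot"],s["qpos"])
c=imaging.calibration("wrist");im=imaging.get_image("wrist");cv2.imwrite("pics/w1.png",im)
json.dump({k:np.array(v).tolist() for k,v in c.items() if k in("mtx","cam_to_world")},open("w1.json","w"))
print(np.round(c["cam_to_world"],3).tolist())
for p in((.601,.017,.08),(.6855,-.0005,.13)):print(proj("wrist",p,c))
```

```text
2.1 [0.59901207 0.015421   0.40246682] [ 8.34584137e-05  7.71201794e-01  6.36590721e-01 -2.00897099e-04] [-9.01028680e-02  2.73425644e-01  1.12467612e+00 -4.07336791e-04
  1.74365906e+00  1.00484549e-01]
[[0.982, -0.182, -0.05, 0.611], [-0.188, -0.949, -0.254, 0.08], [-0.001, 0.259, -0.966, 0.535], [0.0, 0.0, 0.0, 1.0]]
[317.51058195 191.03937298]
[403.17475059 199.18864956]
```

View pics/w1.png

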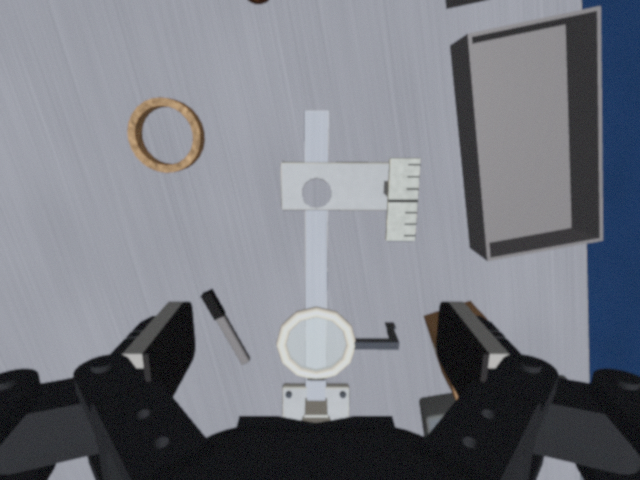

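The wrist view shows the pad at (316,192) and the long mark crossing at (403,200), within about 1.5 px of prediction, and the rail is aligned with the tool. Now the jar pick.

{"api": "jog_arm", "payload": {
  "deltas": [0,0,0,-10,49,-10,1,0,0,0,-16,98,-20,1,0,0,0,-23,145,-40,1,0,0,0,-30,190,-60,1,0,0,0,-37,230,-85,1,0,0,0,-42,270,-110,1,0,0,0,-46,300,-140,1,0,0,0,-46,319,-180,1,0,0,0,-46,319,-230,1,0,0,0,-46,319,-270,1,0,0,0,-46,319,-305,1,0,0,0,-46,319,-335,1,0,0,0,-46,319,-358,1,0,0,0,-46,319,-372,1,0,0,0,-46,319,-372,0.8,0,0,0,-46,319,-372,0,0,0,0,-46,319,-372,0,0,0,0,-46,319,-372,0,0,0,0,-46,319,-372,0,0,0,0,-46,319,-372,0],
  "grip_force": 25
}}

```text
clock: 4.15
position: [0.555, 0.3361, 0.0323]
ee_rot: [0.001, 0.771, 0.637, 0.002]
contact_force: [-1.7, -1.3, 5.7]
width: 0.0384
gripper_force: 25.2
```

Run:
```python
from h import *
s=manip.get_state();print(s["clock"],s["position"],s["ee_rot"],s["width"],s["gripper_force"])
```

```text
4.15 [0.55495376 0.33605115 0.03234361] [6.20592129e-04 7.70567029e-01 6.37356463e-01 1.67573597e-03] 0.03842694940878 25.2169670665171
```

{"api": "jog_arm", "payload": {
  "deltas": [0,0,0,0,0,15,0,0,0,0,0,0,45,0,0,0,0,0,0,80,0,0,0,0,0,-10,110,0,0,0,0,3,-30,130,0,0,0,0,8,-60,140,0,0,0,0,14,-95,140,0,0,0,0,20,-135,140,0,0,0,0,26,-175,140,0,0,0,0,32,-215,140,0,0,0,0,38,-255,135,0,0,0,0,42,-285,130,0,0,0,0,45,-305,125,0,0,0,0,46,-315,120,0,0,0,0,46,-319,115,0,0,0,0,46,-319,110,0,0,0,0,46,-319,110,0,0,0,0,46,-319,110,0,0,0,0,46,-319,110,0],
  "grip_force": 35
}}

```text
clock: 6.05
position: [0.5999, 0.0175, 0.1406]
ee_rot: [0.0, 0.77, 0.638, 0.0]
contact_force: [0.0, 0.3, -1.0]
width: 0.0377
gripper_force: 35.3
```

Run:
```python
from h import *
s=manip.get_state();print(s["clock"],s["position"],s["ee_rot"],s["width"],s["gripper_force"])
a=imaging.get_image("scene");c=imaging.calibration("wrist");b=imaging.get_image("wrist")
cv2.imwrite("pics/s2.png",np.hstack([cv2.resize(a[200:320,220:340],(480,480),interpolation=2),b[120:480:1,160:480][:, :].repeat(1,0) if 0 else cv2.resize(b[60:440,160:480],(320,480))]))
```

```text
6.05 [0.59993038 0.01750396 0.14059055] [1.52167632e-04 7.70245109e-01 6.37747898e-01 2.59804898e-04] 0.037708322216955886 35.255947737023234
```

View pics/s2.png

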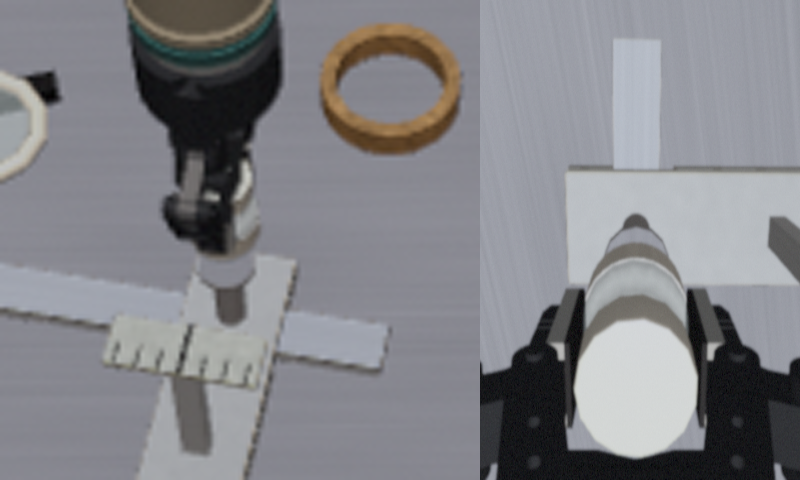

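The jar is held upright, cap centre around wrist pixel (317,367), and sits over the post in both views. I'll check the centring numerically.

Run:
```python
from h import *
c=imaging.calibration("wrist");b=imaging.get_image("wrist")
m=(b.min(2)>190).astype(np.uint8);m[:300]=0
k=max(cv2.findContours(m,0,1)[0],key=cv2.contourArea);e=cv2.fitEllipse(cv2.convexHull(k));print(e,cv2.boundingRect(k))
p=plane("wrist",e[0],.168,c);print(p,c["cam_to_world"][:,3])
print("pad w1",end=" ");import json;w=json.load(open("w1.json"));w={k:np.array(v) for k,v in w.items()}
im=cv2.imread("pics/w1.png")[170:215,295:340].astype(int)
g=im.mean(2);print(g[22].astype(int))
m=((g<165)&(g>100)).astype(np.uint8);m=cv2.morphologyEx(m,cv2.MORPH_OPEN,np.ones((3,3)));n,l,st,ce=cv2.connectedComponentsWithStats(m);print(st,ce+[295,170])
```

```text
((315.6175231933594, 366.84173583984375), (107.61393737792969, 120.8154525756836), 89.37218475341797) (255, 313, 121, 108)
[0.59929621 0.01621213 0.168     ] [0.61155727 0.08148034 0.27319225 1.        ]
pad w1 [193 194 194 194 194 194 182 167 160 159 160 162 162 162 163 164 162 160
 158 157 156 159 159 160 157 159 159 160 160 160 159 160 161 160 158 162
 172 185 190 189 191 191 192 191 193]
[[   0    0   45   45 1297]
 [   8    8   28   29  628]
 [   0   40    9    5   45]
 [  34   40   11    5   55]] [[317.29529684 190.4387047 ]
 [316.1910828  192.03980892]
 [299.         212.        ]
 [334.         212.        ]]
```

Centred within about 1 mm. Lowering about 27 mm.

{"api": "jog_arm", "payload": {
  "deltas": [0,0,0,0,0,-10,0,0,0,0,0,0,-18,0,0,0,0,0,0,-23,0,0,0,0,0,0,-26,0,0,0,0,0,0,-27,0,0,0,0,0,0,-27,0,0,0,0,0,0,-27,0,0,0,0,0,0,-27,0]
}}

```text
clock: 7.0
position: [0.6, 0.0166, 0.1137]
ee_rot: [0.0, 0.771, 0.637, 0.0]
contact_force: [0.5, 0.4, -1.0]
width: 0.0376
gripper_force: 35.3
```

{"api": "jog_arm", "payload": {
  "deltas": [0,0,0,0,0,-1,0,0,0,0,0,0,-1,0,0,0,0,0,0,-1,0]
}}

```text
clock: 7.3
position: [0.6, 0.0166, 0.1125]
ee_rot: [0.0, 0.771, 0.637, 0.0]
contact_force: [0.6, 0.1, -0.1]
width: 0.0376
gripper_force: 35.3
```

{"api": "jog_arm", "payload": {
  "deltas": [0,0,0,0,0,-1,0,0,0,0,0,0,-1,0,0,0,0,0,0,-1,0]
}}

```text
clock: 7.6
position: [0.6, 0.0166, 0.1124]
ee_rot: [0.0, 0.771, 0.637, 0.0]
contact_force: [-1.0, -0.2, 5.6]
width: 0.0377
gripper_force: 35.8
```

{"api": "jog_arm", "payload": {
  "deltas": [0,0,0,0,0,1,0.46,0,0,0,0,0,1,0.5,0,0,0,0,0,1,0.55,0,0,0,0,0,1,0.65,0,0,0,0,0,1,0.8,0,0,0,0,0,1,0.9,0,0,0,0,0,1,0.9,0,0,0,0,0,10,0.9,0,0,0,0,0,30,0.9,0,0,0,0,0,60,0.9,0,0,0,0,0,100,0.9,0,0,0,0,0,145,0.9,0,0,0,0,0,190,0.9,0,0,0,0,0,230,0.9,0,0,0,0,0,240,0.9]
}}

```text
clock: 9.1
position: [0.6014, 0.0165, 0.3579]
ee_rot: [0.004, 0.771, 0.637, 0.004]
contact_force: [-0.0, -0.6, 0.6]
width: 0.0767
gripper_force: 0.0
```

Run:
```python
from h import *
s=manip.get_state();print(s["clock"],s["position"],s["width"])
c=imaging.calibration("wrist");b=imaging.get_image("wrist");a=imaging.get_image("scene")
cv2.imwrite("pics/s3.png",np.hstack([cv2.resize(a[180:320,140:340],(500,350),interpolation=2),cv2.resize(b,(300,350))]))
cv2.imwrite("pics/w3.png",b)
m=(b.min(2)>190).astype(np.uint8)
for k in cv2.findContours(m,0,1)[0]:
    if cv2.contourArea(k)>300:
        e,r=cv2.minEnclosingCircle(k);print(e,r,cv2.contourArea(k),plane("wrist",e,.14,c))
```

```text
9.1 [0.60138803 0.01652301 0.35791333] 0.07671641726042082
(310.22021484375, 372.3335876464844) 42.47744369506836 4941.0 [ 0.56791468 -0.14172484  0.14      ]
(405.0, 234.0) 24.207536697387695 681.5 [ 0.67789967 -0.02024748  0.14      ]
(307.5, 211.5) 23.759307861328125 1239.5 [0.59603746 0.01630857 0.14      ]
(405.761474609375, 186.56007385253906) 24.096704483032227 861.5 [0.68408711 0.02180055 0.14      ]
```

View pics/s3.png

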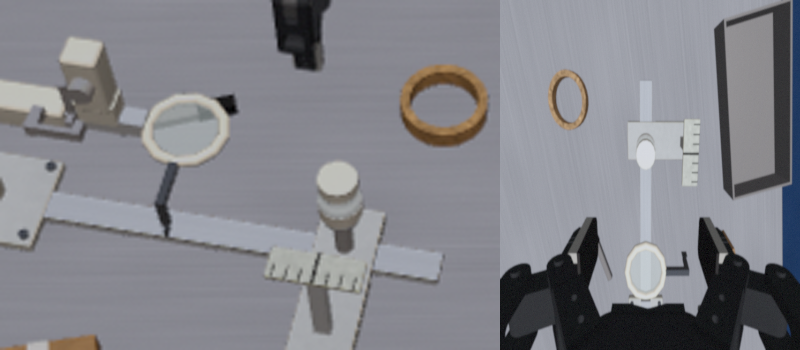

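The jar stands upright on the post and has been released. Next is the grip at (0.5615, -0.185), squeezed centre at (0.5635, -0.1855).

{"api": "jog_arm", "payload": {
  "deltas": [0,0,0,-4,-20,0,1,0,0,0,-10,-60,0,1,0,0,0,-18,-100,0,1,0,0,0,-25,-140,0,1,0,0,0,-32,-175,0,1,0,0,0,-36,-198,0,1,0,0,0,-36,-203,0,1,0,0,0,-36,-203,0,1,0,0,0,-36,-203,0,1]
}}

```text
clock: 10.1
position: [0.5637, -0.1852, 0.3504]
ee_rot: [-0.001, 0.77, 0.638, 0.0]
contact_force: [-0.1, 0.1, -0.1]
width: 0.0854
gripper_force: 0.0
```

Run:
```python
from h import *
s=manip.get_state();print(s["clock"],s["position"],s["ee_rot"],s["width"])
c=imaging.calibration("wrist");b=imaging.get_image("wrist");cv2.imwrite("pics/w4.png",b)
for p in((.5615,-.185,.275),(.5635,-.1855,.237)):print(proj("wrist",p,c))
```

```text
10.1 [ 0.56374514 -0.18518122  0.35038305] [-1.09963273e-03  7.70401194e-01  6.37558460e-01  2.94277215e-05] 0.08543117853589392
[312.56460709 259.1243698 ]
[316.37003997 241.20950434]
```

View pics/w4.png

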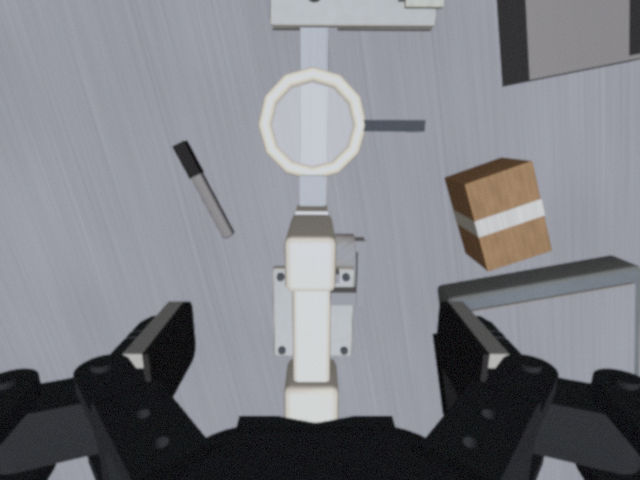

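The grip's top face is centred at about (311,263), 1–2 mm from prediction, and the button on its right side is clear between the fingers. Descending, then squeezing.

{"api": "jog_arm", "payload": {
  "deltas": [0,0,0,-1,-1,-25,1,0,0,0,-1,-2,-55,1,0,0,0,-1,-2,-85,1,0,0,0,-1,-2,-105,1,0,0,0,-1,-2,-113,1,0,0,0,-1,-2,-113,1,0,0,0,-1,-2,-113,0.6,0,0,0,-1,-2,-113,0.5,0,0,0,-1,-2,-113,0.4,0,0,0,-1,-2,-113,0.3,0,0,0,-1,-2,-113,0.2,0,0,0,-1,-2,-113,0,0,0,0,-1,-2,-113,0,0,0,0,-1,-2,-113,0],
  "grip_force": 35
}}

```text
clock: 11.55
position: [0.5618, -0.1883, 0.2402]
ee_rot: [0.0, 0.771, 0.637, -0.0]
contact_force: [-5.0, 1.3, 6.2]
width: 0.0307
gripper_force: 37.5
```

Width is 31 mm, so the button is squeezed in. Drawing out 115 mm first.

{"api": "jog_arm", "payload": {
  "deltas": [0,0,0,1,5,0,0,0,0,0,2.8,14.7,0,0,0,0,0,5.7,29.5,0,0,0,0,0,8.5,44.2,0,0,0,0,0,11.3,58.9,0,0,0,0,0,14.2,73.7,0,0,0,0,0,17,88.4,0,0,0,0,0,19.8,103,0,0,0,0,0,21.5,111,0,0,0,0,0,21.9,113,0,0,0,0,0,21.9,113,0,0,0,0,0,21.9,113,0,0,0,0,0,21.9,113,0]
}}

```text
invalid input
```

Run:
```python
from h import *
s=manip.get_state();print(s["clock"],s["position"],s["width"],s["gripper_force"],s["contact_force"])
imgs={}
for n in("scene","top"):
    imgs[n]=imaging.get_image(n);cv2.imwrite(f"pics/{n}5.png",imgs[n])
c=imaging.calibration("wrist");b=imaging.get_image("wrist");cv2.imwrite("pics/w5.png",b)
print(proj("wrist",(.685,0,.13),c))
t=cv2.resize(imgs["top"][165:265,345:445],(400,400),interpolation=2)
a=cv2.resize(imgs["scene"][220:320,220:320],(400,400),interpolation=2)
cv2.imwrite("pics/c5.png",np.hstack([t,a]))
```

```text
11.55 [ 0.561754   -0.18829127  0.24021592] 0.030664893341955973 37.45578467845917 [-5.02816489  1.26556388  6.21389029]
[ 492.34090801 -169.39359613]
```

View pics/c5.png

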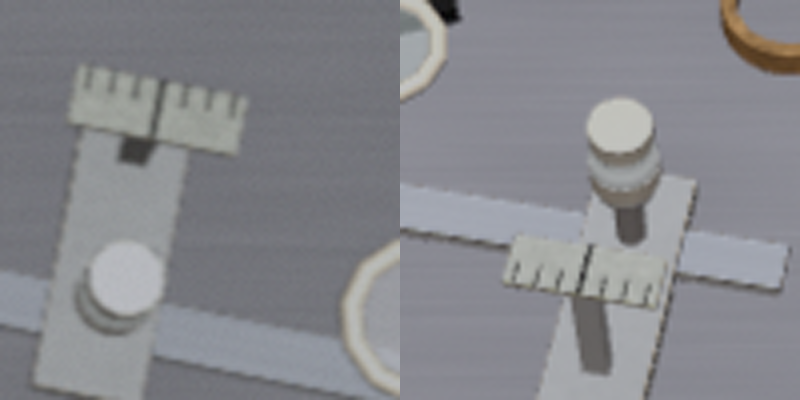

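That move was refused, so nothing moved. The picture shows the jar still standing on the post, cap at (125,278) and (620,127), with the lens still home. Retrying with integers.

{"api": "jog_arm", "payload": {
  "deltas": [0,0,0,1,5,0,0,0,0,0,3,15,0,0,0,0,0,6,30,0,0,0,0,0,8,44,0,0,0,0,0,11,59,0,0,0,0,0,14,74,0,0,0,0,0,17,88,0,0,0,0,0,20,103,0,0,0,0,0,21,110,0,0,0,0,0,22,113,0,0,0,0,0,22,113,0,0,0,0,0,22,113,0,0,0,0,0,22,113,0,0]
}}

```text
clock: 13.0
position: [0.5836, -0.0766, 0.2402]
ee_rot: [0.001, 0.771, 0.637, -0.001]
contact_force: [-5.5, -2.0, 6.7]
width: 0.0311
gripper_force: 37.3
```

{"api": "jog_arm", "payload": {
  "deltas": [0,0,0,2,8,0,0,0,0,0,3,15,0,0,0,0,0,3,17,0,0,0,0,0,3,17,0,0,0,0,0,3,17,0,0,0,0,0,3,17,0,0]
}}

```text
clock: 13.6
position: [0.5869, -0.0597, 0.2402]
ee_rot: [0.001, 0.771, 0.637, -0.001]
contact_force: [-4.4, -1.9, 5.9]
width: 0.0312
gripper_force: 36.8
```

Run:
```python
from h import *
s=manip.get_state();print(s["clock"],s["position"],s["width"],s["gripper_force"],s["contact_force"])
imgs={}
for n in("scene","top"):
    imgs[n]=imaging.get_image(n);cv2.imwrite(f"pics/{n}6.png",imgs[n])
c=imaging.calibration("wrist");b=imaging.get_image("wrist");cv2.imwrite("pics/w6.png",b)
q=proj("wrist",(.685,0,.13),c);print(q)
u,v=np.clip(q.astype(int),[70,70],[570,410])
P=[cv2.resize(x,(400,300),interpolation=2) for x in(imgs["top"][165:225,345:425],imgs["scene"][245:305,230:310],b[v-60:v+60,u-70:u+90],imgs["scene"][180:330,170:370])]
cv2.imwrite("pics/c6.png",np.vstack([np.hstack(P[:2]),np.hstack(P[2:])]));print(u,v)
```

```text
13.6 [ 0.58694431 -0.05973352  0.24019775] 0.031211561431250597 36.82068228721619 [-4.42140072 -1.89932765  5.8995113 ]
[465.10864162 111.20005217]
465 111
```

View pics/c6.png

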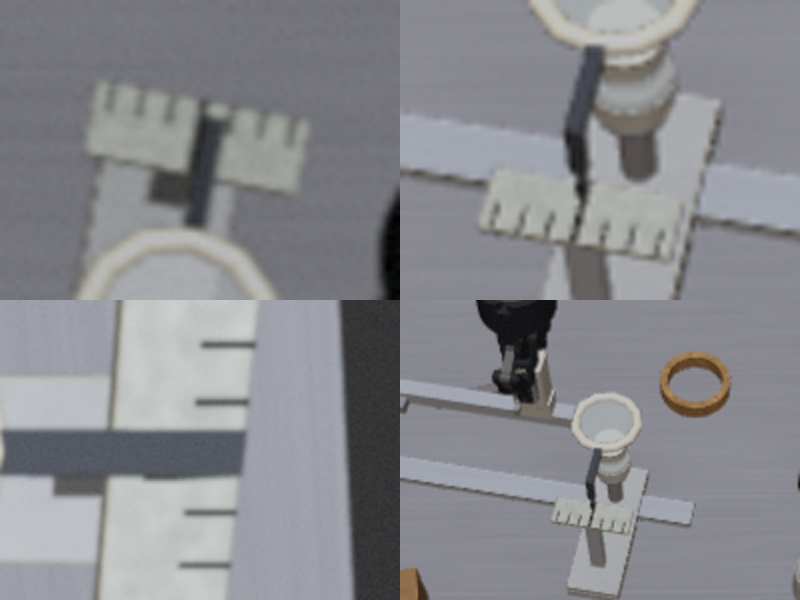

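The last allowed view shows the pointer at or very near the long mark. In the wrist panel the bar spans rows 430–475, with ticks at 344, 402, 512 and 565 and the middle mark expected around 458. I'll compute the residual from the ticks.

Run:
```python
from h import *
np.set_printoptions(precision=4,suppress=True)
d=np.array([.189,.982]);c=imaging.calibration("wrist")
b=cv2.imread("pics/w6.png");g=b.mean(2)
W=lambda x,y:(395+(x+.5)/2.5-.5,51+(y-300+.5)/2.5-.5)
D=lambda p:1000*p[:2]@d
def dm(n,uv,z):return D(plane(n,uv,z,c if n=="wrist" else None))
t=[dm("wrist",W(x,y),.13) for x,y in((228,344),(222,402),(211,512),(205,565))];m=np.mean(t);print("ticks",t,"mark",m)
for z in(.135,.16,.18,.19):print(z,"bar edges/ctr rel mark",dm("wrist",W(125,430),z)-m,dm("wrist",W(125,475),z)-m,"tip",dm("wrist",W(167,478),z)-m)
S=lambda x,y:(230+(x-400+.5)/5-.5,245+(y+.5)/5-.5)
S0=lambda x,y:(140+(x+.5)/4-.5,180+(y+.5)/4-.5)
ms=np.mean([dm("scene",S(x,y),.13) for x,y in((524,220),(549,226),(604,238),(630,244))][1:3])
print("scene tip",dm("scene",S(583,193),.135),"mark",ms,dm("scene",S0(511,405),.13),dm("scene",S0(500,453),.13))
np.set_printoptions(linewidth=200)
print(g[96:136,[425,435,445,452,458,462,466,472]].astype(int).T)
# scene rows around tip vs before (line darkness)
f=cv2.imread("pics/scene6.png").mean(2);f0=cv2.imread("pics/scene5.png").mean(2)
for r in range(276,294):
    a=lambda q:(lambda w:(w*np.arange(260,273)).sum()/max(w.sum(),1e-6))(np.clip(np.percentile(q[r,258:276],60)-20-q[r,260:273],0,None))
    print(r,round(a(f),2),round(a(f0),2))
```

```text
ticks [np.float64(152.267919747539), np.float64(140.08870077342286), np.float64(116.0185943565438), np.float64(103.94113294890177)] mark 128.07908695660186
0.135 bar edges/ctr rel mark 5.634691569413349 -3.9849508917587855 tip -4.616667932469809
0.16 bar edges/ctr rel mark 3.9731169726953794 -4.634236023939323 tip -5.199476529013822
0.18 bar edges/ctr rel mark 2.6438572953209984 -5.1536641296837615 tip -5.665723406249057
0.19 bar edges/ctr rel mark 1.9792274566338222 -5.413378182555988 tip -5.898846844866682
scene tip 129.35330820364686 mark 129.90718831750766 129.55154984379277 130.37384430014214
[[193 192 191 191 189 179 152 116  94  91  93  90  92  90  90  89  88  93  90  92  93  90  92  90  85  81  83  87  92  88  88  92 109 143 173 188 193 193 195 192]
 [193 191 189 191 188 179 153 120  97  91  89  90  89  90  90  91  90  86  91  92  89  91  90  89  84  81  84  88  88  93  95  95 106 130 149 151 151 145 141 143]
 [197 198 196 197 194 186 159 122  96  92  90  91  93  91  88  93  91  91  92  89  90  91  87  90 102 141 174 194 196 196 197 196 196 195 196 194 195 195 195 193]
 [192 
[... 416 characters left out ...]
0  84  84 107 157 189 199 201 201 200 200 198 197 197 196 196 198]
 [197 198 198 197 197 192 173 130  98  88  88  88  90  86  91  89  91  92  90  88  92  90  89  87  85  90 119 165 190 199 201 199 197 198 197 197 196 194 195 195]
 [189 189 190 193 191 188 168 131  95  89  90  87  91  89  89  87  88  88  93  90  88  89  88  89  89  98 136 173 189 193 194 195 193 193 194 191 191 185 162 117]]
276 265.03 0.0
277 265.11 0.0
278 265.25 0.0
279 265.45 0.0
280 265.9 0.0
281 266.17 267.31
282 265.89 267.0
283 265.96 266.69
284 266.06 266.33
285 266.27 266.28
286 265.75 265.74
287 264.95 264.98
288 264.05 264.04
289 264.98 264.96
290 266.86 266.84
291 265.66 265.76
292 266.11 266.14
293 263.54 263.58
```

The residual is about -0.5 to -1 mm. I'll nudge forward 1 mm, then recheck with the same measurement.

{"api": "jog_arm", "payload": {
  "deltas": [0,0,0,0,1,0,0,0,0,0,0,1,0,0,0,0,0,0,1,0,0,0,0,0,0,1,0,0,0,0,0,0,1,0,0]
}}

```text
clock: 14.25
position: [0.5871, -0.059, 0.2402]
ee_rot: [0.001, 0.771, 0.637, -0.001]
contact_force: [-4.6, -3.7, 6.9]
width: 0.0311
gripper_force: 36.5
```

Run:
```python
from h import *
s=manip.get_state();print(s["clock"],s["position"],s["width"],s["gripper_force"],s["qd"].round(4))
d=np.array([.189,.982]);c=imaging.calibration("wrist");b=imaging.get_image("wrist");g=b.mean(2)
col=g[90:135,445:452].mean(1)
i=np.arange(90,135);lo=np.interp(-140,-col[:18],i[:18]);hi=np.interp(140,col[22:],i[22:])
def dmn(uv,z):return 1000*plane("wrist",uv,z,c)[:2]@d
# ticks: dark minima along col u=480
p=g[50:175,476:484].mean(1);ks=[k+50 for k in range(2,123) if p[k]<150 and p[k]==p[k-2:k+3].min()]
print(lo,hi,ks,[round(dmn((480,k),.13),2) for k in ks])
print([(z,round(dmn((448,(lo+hi)/2),z),2)) for z in(.135,.16,.18)])
f=imaging.get_image("scene").mean(2)
for r in range(279,286):
    w=np.clip(np.percentile(f[r,258:276],60)-20-f[r,260:273],0,None);print(r,round((w*np.arange(260,273)).sum()/w.sum(),2))
```

```text
14.25 [ 0.5871013  -0.05896717  0.24022453] 0.031123681375718755 36.50880575180054 [ 0.0009 -0.0015 -0.0001  0.0009  0.0003  0.0003]
102.5198511166253 121.00553250345781 [70, 93, 105, 111, 118, 137, 158] [np.float64(152.16), np.float64(140.07), np.float64(133.62), np.float64(130.36), np.float64(126.53), np.float64(115.96), np.float64(103.97)]
[(0.135, np.float64(129.68)), (0.16, np.float64(128.54)), (0.18, np.float64(127.62))]
279 265.62
280 266.19
281 266.48
282 266.12
283 266.1
284 266.21
285 266.28
```

```bash
python3 -c "
from rig import manip
print(manip.sign_off())"
```

```text
the job is handed in; nothing more can be done
None
```

The smallest jar stands released on the post, and the lens arm is held with its button squeezed and its pointer within about 0.5 mm of the long mark by camera; the job was handed in at about 14 s, verdict not shown.

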